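# Rock the pendulum angle gauge on the round stud until it points at the red mark

## Task

Pick up the blue angle gauge by its black tab and set its notched foot upright over the round steel stud on the wooden block. Then, with the foot staying seated on the stud, rock the gauge sideways until its hanging black pointer settles on the red mark, and finish while still gripping it and holding it still there: do not let go. Leave the other things on the bench where they are.

Things in the scene. Friction and masses are not known exactly. Their poses are not given: they have to be found in the camera images.
- gauge: blue pendulum angle gauge, loose, 0.25 to 0.45 kg, standing upright on its foot, dial toward the robot and a little to its right. Origin: centre of the foot's underside; x is the plate's normal (white dial on the -x side), y along the plate's width, z up. Aluminium foot 40 (x) x 60 (y) x 26 mm, blue plate 14 (x) x 96 (y) mm from z 24 to 128 mm, above it the black grip tab
- gauge_grip (a point): centre of the gauge's black grip tab, 154 mm above the underside of the foot; axes as the gauge's. The tab is 14 (x) x 28 (y) mm and reaches from 128 to 178 mm above the foot's underside; pinch it along x, from above
- gauge_seat (a point): where the stud's centre line lies in the gauge's foot when seated: 2.7 mm above the foot's underside, in its middle; axes as the gauge's. A 90 degree V notch, open below, runs along x under the foot: 28 mm wide (y) at the mouth, 14 mm deep
- gauge_pointer (a joint): swing of the black pointer, which hangs freely from a pivot 114 mm above the foot's underside and stays plumb by gravity (rad; 0 = along the gauge's -z, positive = tip toward the gauge's +y; limits +-0.75). After a movement it swings for about 2 s
- gauge_mark (a joint): angle of the red mark on the dial about the pointer's pivot, in the same sense (rad; from 0.22 to 0.45; it stays put on the gauge). The pointer is on the mark when both joints agree: the gauge is then rocked about its x axis by minus this angle, its top leaning toward its +y side (the mark's side)
- pointer_tip (a point): lower tip of the black pointer, 62 mm from the pivot
- mark (a point): point just inside the red mark (8 mm wide, 13 mm long) on the dial, 62 mm from the pivot: the pointer's tip comes here
- stud_block: wooden joist offcut 90 (x) x 100 (y) x 36 mm, fixed on the bench, carrying a round steel stud that lies along its x axis. Origin at the centre of the underside, z up
- stud_mid (a point): middle of the stud's centre line, 72 mm above the bench; the stud is 16 mm in diameter and 76 mm long along this x axis, on a web 6 mm thick, free above and at both sides
- sample_jar: bystander: clear jar with red seals, 35 mm wide, 48 mm high; origin at the centre of the underside
- green_tub: bystander: green tub with black rings, 68 mm wide, 24 mm high; origin at the centre of the underside
- seal_block: bystander: aluminium block with a red seal, 44x50x18 mm; origin at the centre of the underside
Mind the look-alikes: they are no part of the job. Of the things that look like the gauge, the larger one is meant.

How it is judged:
By the outcome, as a careful person would: the job done as asked, in the order asked, and still so for the second after the job is handed in, while the arm keeps its last pose, push and grip.
It also fails if it takes over 43 s, if anything falls off the work surface, if the arm or the gripper's body presses on something with over 40 N, if the wrist force passes 120 N, or if a joint passes its speed limit or range.

## Robot

A 6-joint arm with a two-finger parallel gripper is mounted at the origin on a cart in front of the work surface, level with it; the furniture and walls round the work are solid. World frame = base frame: x ahead of the robot, y to its left, z up, the work surface at z = 0. Lengths are in mm, angles in rad, forces in N, time in s.
With the tool pointing down it reaches from about 350 to 875 mm from the base axis. Payload 4.2 kg.
Tool frame: the origin (TCP) lies at the very end of the fingers, on their centre line; the grasp point (between the pads) lies 19 mm behind it; z points along the fingers, y is the line along which they close (so a half turn about z gives the same grasp; the last joint's range is limited). The gripper opens to 85 mm and grips with 20 to 120 N. Pads are 22 mm wide; open, the fingers measure 114 mm over their backs; the gripper's body (76 mm by 85 mm) begins 54 mm behind the grasp point. The pads swing forward as they close: fully open they stand 13 mm farther back than shut.
Start: joints at [1.456, 0.385, 0.008, 0, -1.194, -0.259], TCP at [228.189, 581.832, 231.312] pointing down, gripper open.
Joint ranges: [-3.14, 3.14], [-1.21, 2.06], [-1.07, 1.41], [-3.16, 2.05], [-2.99, -0.16], [-3.1, 3.1]. Speed limits (rad/s): [2.79, 2.79, 3.14, 3.14, 3.14, 3.14].

## Interface

Orientations are given as a unit quaternion [x, y, z, w].
In Python, from bench import arm gives the robot as it stands. The module is installed in compiled form; this text tells all that it offers.
- The arm moves only by the tool drive_tool, never from a script. Its argument "targets" is a list of rows, each a list of 5 numbers: the closure, from -1 (fully open) to 1 (shut), then the shift along the tool's x, y, z in mm, then the turn about the tool's z in degrees. In form: [[grip, tx, ty, tz, roll], ...]. A call has 1 to 12 rows; each row is the pose to reach, as a shift and turn from the pose commanded when the call began, along the tool's axes at that moment; what a row does not reach only later rows make up. A row lasts 1/10 s, in which the tool goes at most 50 mm and 8.59 degrees, less where a joint would pass 70% of its speed; a pose out of reach is approached as far as the arm can. A call with a gripper value outside its range is refused whole. The fingers move at their own pace and stop on an object; the grip force is fixed at half the most. Time passes only in rows, so rows that repeat a pose let the fingers close. It gives the time, the measured TCP pose, the force, the opening and the grip force at its end, in the units of the state.
- arm.read_state(): the state, without advancing time (a new reading comes with each control period).
- arm.get_image(name): name is "side" or "top"; returns the picture (480x640x3 uint8, blue, green, red); there is no depth.
- arm.camera_params(name): a dict with "fov_y" (degrees; the focal length in pixels is half the picture's height over the tangent of half this angle, whatever the lens; pixels are square), "cx", "cy" (the principal point, pixels), "rvec" (rotation vector, rad) and "tvec" (3), from world to camera coordinates, as OpenCV has them. Camera axes: x right, y down, z forward; pixel columns grow to the right and rows downward; lengths in mm; the calibration is good to about 2 mm. A picture is of the moment at which its call begins. camera_params takes no time and is no camera call.
- arm.job_done(): hands the job in; it is judged then, once.
The state is a dict: "clock": time; "joints": joint angles; "joint_vel": joint speeds; "joint_efforts": joint torques, N m; "position": TCP position; "ee_rot": TCP orientation; "contact_force": force on the tool from outside, world axes, zero at the start; "wrist_torque": the same for the moment, N m; "gripper_width": finger opening in mm; "grasp_force": force on a finger pad.
Only numpy, scipy, OpenCV 4.12 (cv2) and the standard library are available. Lean on these libraries where they do the work, as an engineer would, in place of code of your own. Each camera call takes 0.05 s, during which the arm holds its last target. There are 200 camera calls.

## Working session

There is one attempt and no reset: what is moved stays moved. The work goes in short steps, Python scripts to look and compute and a tool call to move; the robot and the scene stay as the last step left them, time stands still between calls to the robot, and variables do not carry over. Pictures are saved under pics/ and viewed, at most 10 in all, crops included, and the job is handed in when it is done.

Besides the shell and the picture viewer there is one more tool, called after "Request:" as name([rows], argument=value, ...), one row to a line, values as JSON. drive_tool: Moves the arm, as the interface text tells. Its arguments: {"type":"object","properties":{"targets":{"type":"array","items":{"type":"array","items":{"type":"number"}}}},"required":["targets"]}

```bash
mkdir -p pics; cat > h.py <<'E'
import numpy as np, cv2
from bench import arm
from scipy.spatial.transform import Rotation as R
def cam(n):
    p=arm.camera_params(n); f=240/np.tan(np.radians(p['fov_y'])/2)
    K=np.array([[f,0,p['cx']],[0,f,p['cy']],[0,0,1]]); return K,np.array(p['rvec'],float).ravel(),np.array(p['tvec'],float).ravel(),p
def ray(n,uv):
    K,r,t,_=cam(n); M=R.from_rotvec(r).as_matrix()
    d=M.T@np.linalg.inv(K)@np.array([uv[0],uv[1],1]); return -M.T@t,d/np.linalg.norm(d)
def atz(n,uv,z):
    o,d=ray(n,uv); return o+d*(z-o[2])/d[2]
def tri(a,b):
    o1,d1=ray('side',a);o2,d2=ray('top',b)
    s=np.linalg.lstsq(np.c_[d1,-d2],o2-o1,rcond=None)[0]
    p,q=o1+s[0]*d1,o2+s[1]*d2; return (p+q)/2,np.linalg.norm(p-q)
def proj(n,P):
    K,r,t,_=cam(n); return cv2.projectPoints(np.atleast_2d(np.array(P,float)),r,t,K,None)[0][:,0]
E
python3 - <<'E'
from h import *
for n in('side','top'):
    cv2.imwrite(f'pics/{n}0.png',arm.get_image(n)); print(cam(n)[3], ray(n,(320,240)))
print(arm.read_state())
E
```

```text
{'fov_y': 56.7433912306826, 'cx': 321.5442181149881, 'cy': 237.42786757746728, 'rvec': array([ 1.97430353, -0.53915583,  0.3372914 ]), 'tvec': array([-536.25120736,  252.46595822,  627.01499387])} (array([ 231.52480229, -660.04591523,  505.16123733]), array([ 0.45283623,  0.77063412, -0.44839982]))
{'fov_y': 56.114382117237426, 'cx': 316.8098977357767, 'cy': 238.8153617591213, 'rvec': array([ 2.16503766, -2.15417455,  0.12112149]), 'tvec': array([-11.45596152, 616.91982921, 886.58002536])} (array([510.06299507, -12.4180396 , 952.0645931 ]), array([ 0.11331707, -0.00268965, -0.99355524]))
{'clock': 0.1, 'joints': array([ 1.45557963e+00,  3.85490169e-01,  6.75508182e-03, -3.98938626e-04,
       -1.19402563e+00, -2.58594291e-01]), 'joint_vel': array([-0.00024782, -0.00371005,  0.00338258,  0.00166488,  0.00070739,
       -0.00063962]), 'joint_efforts': array([-4.44048510e-04, -3.93319094e+01,  1.88929510e+01,  4.19790924e+00,
       -2.58602799e-03,  5.67642488e-06]), 'position': array([228.03446921, 581.34904345, 230.32709369]), 'ee_rot': array([ 9.82569793e-01, -1.85891376e-01, -1.14577557e-04,  9.92952684e-04]), 'contact_force': array([-0.94009779, -0.23084796,  0.27979088]), 'wrist_torque': array([-0.03279734,  0.0138169 , -0.02817378]), 'grasp_force': 0.0, 'gripper_width': 85.3235318523005}
```

View pics/side0.png

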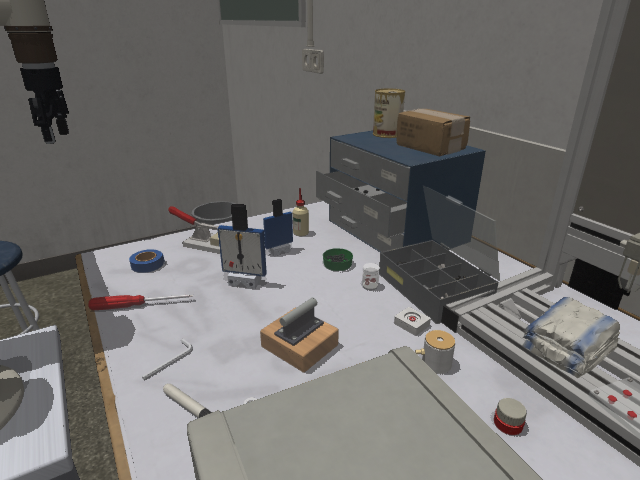

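View pics/top0.png

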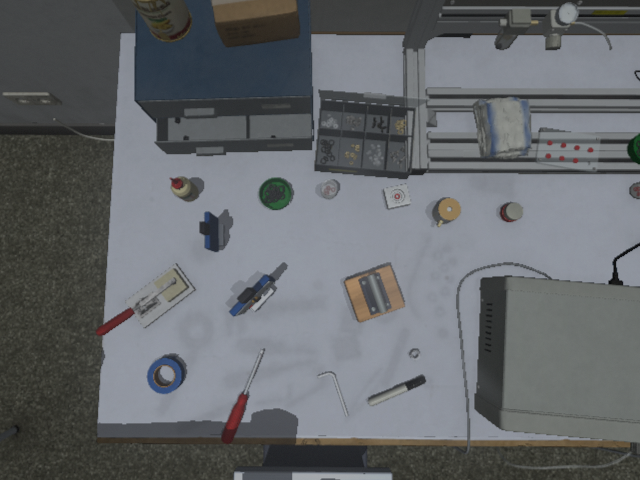

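Two gauge look-alikes: A at side (243,248)/top (253,295), with a dial facing the robot and its right, and B at side (278,228)/top (210,231), which looks smaller. I take A as the one meant and will confirm it in an enlarged crop.

```bash
python3 - <<'E'
import cv2,numpy as np
s=cv2.imread('pics/side0.png');t=cv2.imread('pics/top0.png')
a=cv2.resize(s[195:345,205:345],None,fx=4,fy=4,interpolation=cv2.INTER_CUBIC)
cv2.imwrite('pics/cs.png',a)
b=cv2.resize(t[200:335,190:325],(580,580),interpolation=cv2.INTER_CUBIC)
b=cv2.resize(t[205:335,190:290],None,fx=4,fy=4,interpolation=cv2.INTER_CUBIC)
c=cv2.resize(t[255:335,330:420],None,fx=4,fy=4,interpolation=cv2.INTER_CUBIC)
o=np.zeros((520,760,3),np.uint8);o[:,:400]=b;o[:320,400:]=c;cv2.imwrite('pics/ct.png',o)
E
```

```text
(no output)
```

View pics/cs.png

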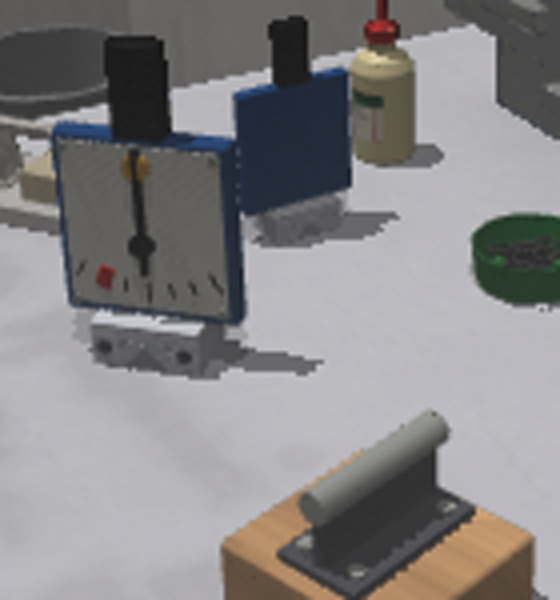

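View pics/ct.png

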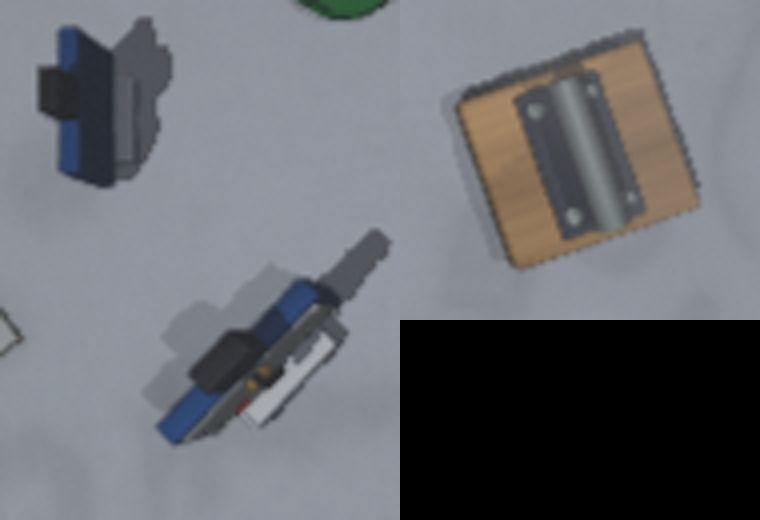

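A is confirmed: it is the larger one, with the white dial, red mark at crop (105,276), pivot at (135,167) and a V-notched foot. B is smaller and shows its back. The stud runs in the top crop from (567,78) to (614,228).

```bash
cat > m.py <<'E'
from h import *
from scipy.optimize import least_squares
S=lambda *a:np.array([[205+u/4,195+v/4] for u,v in a])
T=lambda *a:np.array([[190+u/4,205+v/4] for u,v in a])
T2=lambda *a:np.array([[330+(u-400)/4,255+v/4] for u,v in a])
def W(p,P): return R.from_euler('z',p[2]).apply(np.array(P,float))+[p[0],p[1],0]
# top: plate top corners (back-left, front-left, back-right), tab top corners; side: plate front TL, BL, back-right... , tab top
PT=[(7,48,128),(-7,48,128),(7,-48,128),(7,14,178),(7,-14,178),(-7,-14,178),(-7,14,178)]
UT=T((157,427),(177,443),(305,281),(189,375),(232,328),(260,343),(211,394))
PS=[(-7,48,128),(-7,48,24),(7,-48,128),(-7,14,178),(-7,-14,178)]
US=S((54,137),(71,304),(241,142),(106,41),(163,43))
f=lambda p:np.r_[(proj('top',W(p,PT))-UT).ravel(),(proj('side',W(p,PS))-US).ravel()]
s=least_squares(f,[470,100,.78],loss='soft_l1',x_scale=[10,10,.1])
if __name__=='__main__':
    print('gauge',s.x,np.degrees(s.x[2])); print(f(s.x).reshape(-1,2).round(1).tolist())
    a,da=tri(S((315,503))[0],T2((614,228))[0]); b,db=tri(S((432,428))[0],T2((567,78))[0])
    print('stud',a,da,b,db,np.linalg.norm(b-a),(a+b)/2,np.degrees(np.arctan2(*(b-a)[1::-1])))
    c=[atz('top',q,36)for q in T2((458,103),(640,38),(699,208),(516,268))]
    print('block',np.round(c,1).tolist(),np.mean(c,0))
    for i in range(4): d=c[(i+1)%4]-c[i]; print(np.linalg.norm(d),np.degrees(np.arctan2(d[1],d[0])))
    im=cv2.imread('pics/side0.png').astype(float)[195:345,205:345]
    w=np.clip(im[...,2]-np.maximum(im[...,0],im[...,1])-40,0,None)
    n,l,st,_=cv2.connectedComponentsWithStats((w>20).astype(np.uint8))
    v,u=np.nonzero((l>0)&(np.arange(140)[None]<45)); ww=w[v,u]; red=(205+(u*ww).sum()/ww.sum(),195+(v*ww).sum()/ww.sum())
    def dial(uv,off):
        o,d=ray('side',uv); Ri=R.from_euler('z',s.x[2]).inv(); o=Ri.apply(o-[*s.x[:2],0]);d=Ri.apply(d); return o+d*((off-o[0])/d[0])
    print('red',red,len(u))
    for off in(-7,-9,-11):
        r=dial(red,off);pv=dial(S((134,166))[0],off);tp=dial(S((146,275))[0],off)
        print(off,r,pv,tp,np.arctan2(r[1]-pv[1],pv[2]-r[2]),np.arctan2(r[1],114-r[2]))
    st=arm.read_state();print(R.from_quat(st['ee_rot']).as_matrix().round(3).tolist())
E
python3 m.py
```

```text
gauge [503.36772068 111.47895733   0.80245735] 45.97741918163094
[[-0.5, -0.6], [-0.1, 0.8], [0.1, -2.2], [-0.0, -0.8], [0.9, -0.8], [-0.4, 1.2], [0.2, 0.3], [-0.7, -1.7], [0.0, 1.3], [0.3, -1.0], [-0.1, 0.7], [-0.8, 1.5]]
stud [ 471.61514251 -137.65054767   75.21518006] 0.6709659333623014 [ 541.02869439 -114.70733321   73.35326866] 4.837926118379913 73.130697990682 [ 506.32191845 -126.17894044   74.28422436] 18.290235342014306
block [[531.7, -64.9, 36.0], [565.1, -157.5, 36.0], [479.7, -185.9, 36.0], [449.5, -93.8, 36.0]] [ 506.50868391 -125.52077734   36.        ]
98.39702034553926 -70.1647470826057
89.97158031899001 -161.54231257787907
96.9789329376175 108.1683789885042
87.12746415894148 19.372384350567568
red (np.float64(231.0), np.float64(261.5)) 2
-7 [-7.         26.65637555 52.8561673 ] [ -7.           4.82951897 113.00232293] [-7.          3.63034691 50.5941082 ] 0.3481177918826885 0.41111863584192526
-9 [-9.         25.6590846  54.08410215] [ -9.           3.8914844  114.06697073] [-9.          2.69556789 51.82818417] 0.34811779188268765 0.4046216322700536
-11 [-11.          24.66179365  55.312037  ] [-11.           2.95344982 115.13161853] [-11.           1.76078887  53.06226014] 0.3481177918826879 0.3978140878148054
[[0.931, -0.365, -0.001], [-0.365, -0.931, -0.002], [0.0, 0.002, -1.0]]
```

Request:
drive_tool([
  [-1,428,337.5,0,22.6],
  [-1,428,337.5,0,22.6],
  [-1,428,337.5,0,22.6],
  [-1,428,337.5,0,22.6],
  [-1,428,337.5,0,22.6],
  [-1,428,337.5,0,22.6],
  [-1,428,337.5,0,22.6],
  [-1,428,337.5,0,22.6],
  [-1,428,337.5,0,22.6],
  [-1,428,337.5,0,22.6],
  [-1,428,337.5,0,22.6],
  [-1,428,337.5,0,22.6],
])

```text
clock: 1.3
position: [504.7, 107.3, 230.6]
ee_rot: [0.926, -0.378, -0.0, 0.001]
contact_force: [-0.4, 0.3, -0.6]
gripper_width: 85.4
grasp_force: 0.0
```

Request:
drive_tool([
  [-1,0,0,0,0],
  [-1,0,0,0,0],
  [-1,0,0,0,0],
])

```text
clock: 1.6
position: [502.9, 112.4, 231.3]
ee_rot: [0.927, -0.374, -0.0, -0.0]
contact_force: [0.2, 0.4, -0.9]
gripper_width: 85.4
grasp_force: 0.0
```

Request:
drive_tool([
  [-1,0,0,40,0],
  [-1,0,0,80,0],
  [-1,0,0,96,0],
  [-1,0,0,96,0],
  [-1,0,0,96,0],
])

```text
clock: 2.1
position: [503.7, 112.4, 136.0]
ee_rot: [0.928, -0.374, 0.0, -0.0]
contact_force: [0.3, -0.1, -0.2]
gripper_width: 85.6
grasp_force: 0.0
```

```bash
python3 - <<'E'
from h import *
s=arm.get_image('side');t=arm.get_image('top')
a=cv2.resize(s[165:295,190:290],None,fx=4,fy=4,interpolation=cv2.INTER_CUBIC)
b=cv2.resize(t[245:345,200:300],None,fx=4,fy=4,interpolation=cv2.INTER_CUBIC)
o=np.zeros((520,800,3),np.uint8);o[:,:400]=a;o[:400,400:]=b;cv2.imwrite('pics/c2.png',o);print(arm.read_state()['position'])
E
```

```text
[504.33294991 112.37562251 136.93830079]
```

View pics/c2.png

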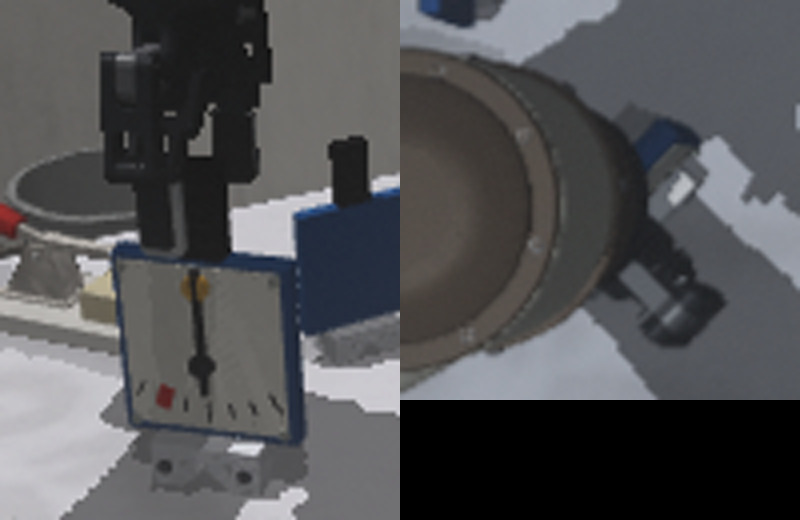

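The open fingers straddle the tab: front finger at crop (163,215), tab behind it at (195,215). The gauge is undisturbed, so I close.

Request:
drive_tool([
  [1,0,0,0,0],
  [1,0,0,0,0],
  [1,0,0,0,0],
  [1,0,0,0,0],
  [1,0,0,0,0],
  [1,0,0,0,0],
  [1,0,0,0,0],
  [1,0,0,0,0],
  [1,0,0,0,0],
  [1,0,0,0,0],
])

```text
clock: 3.2
position: [503.8, 111.5, 135.5]
ee_rot: [0.927, -0.375, 0.0, -0.0]
contact_force: [1.1, -0.2, 0.1]
gripper_width: 13.5
grasp_force: 60.5
```

Request:
drive_tool([
  [1,0,0,-30,0],
  [1,0,0,-70,0],
  [1,0,0,-110,0],
  [1,0,0,-110,0],
  [1,0,0,-110,0],
])

```text
clock: 3.7
position: [502.0, 111.2, 244.5]
ee_rot: [0.927, -0.375, -0.001, 0.0]
contact_force: [-0.6, 0.3, -4.6]
gripper_width: 13.1
grasp_force: 60.0
```

Request:
drive_tool([
  [1,28,28,0,4.5],
  [1,56,56,0,9],
  [1,84,84,0,14],
  [1,112,112,0,18],
  [1,140,140,0,23],
  [1,160,161,0,27.3],
  [1,167,168.3,0,27.3],
  [1,167,168.3,0,27.3],
  [1,167,168.3,0,27.3],
  [1,167,168.3,0,27.3],
])

```text
clock: 4.7
position: [506.2, -124.7, 244.5]
ee_rot: [0.813, -0.582, -0.001, 0.0]
contact_force: [-0.3, 0.2, -4.1]
gripper_width: 13.2
grasp_force: 60.1
```

```bash
python3 - <<'E'
from h import *
s=arm.get_image('side');t=arm.get_image('top')
st=arm.read_state();print(st['position'],st['ee_rot'])
cv2.imwrite('pics/s3raw.png',s);cv2.imwrite('pics/t3raw.png',t)
a=cv2.resize(s[220:370,245:345],None,fx=4,fy=4,interpolation=cv2.INTER_CUBIC)
b=cv2.resize(t[240:340,325:425],None,fx=4,fy=4,interpolation=cv2.INTER_CUBIC)
o=np.zeros((600,800,3),np.uint8);o[:,:400]=a;o[:400,400:]=b;cv2.imwrite('pics/c3.png',o)
E
```

```text
[ 506.50939865 -124.68099247  245.09281461] [ 8.13036723e-01 -5.82212346e-01 -2.61984603e-04  3.86762229e-05]
```

View pics/c3.png

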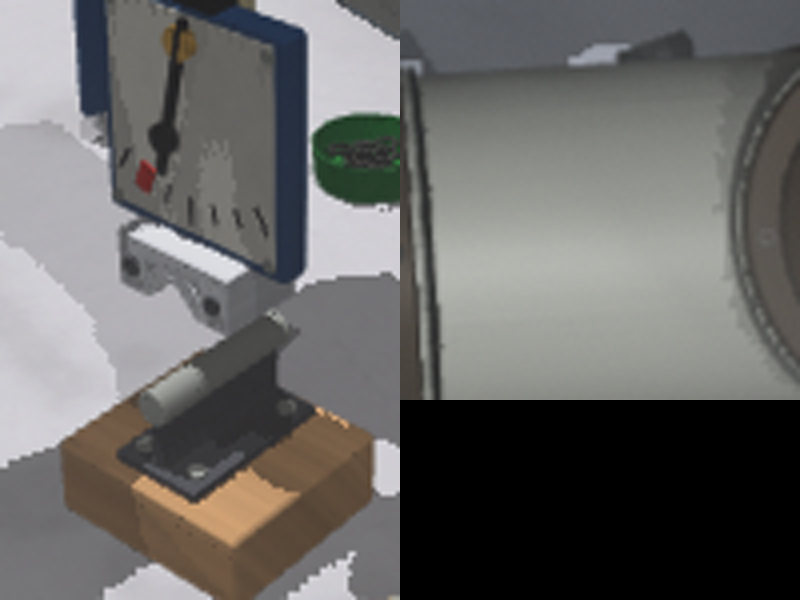

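The gauge hangs level above the stud with the notch facing it: foot holes at crop (130,265) and (212,307), stud's near end at (155,405). The pointer is still swinging. Next I check the notch-to-stud offset by projection.

```bash
python3 - <<'E'
from h import *
yaw=np.radians(18.7);st=arm.read_state();p=st['position'];print(p)
def q(c,P): return (np.array(proj('side',R.from_euler('z',yaw).apply(np.atleast_2d(np.array(P,float)))+c))-[245,220])*4
g=[p[0],p[1],p[2]-135.7]
print('plate front BL,back BR,front TL/ foot front TL,BL,TR,BR',q(g,[(-7,48,24),(-7,-48,24),(7,-48,24),(7,-48,128),(-20,30,26),(-20,30,0),(-20,-30,26),(-20,-30,0),(-20,14,0),(-20,0,14),(-20,-14,0)]).round(0).tolist())
b=[506.4,-125.7,0]
print('stud front/back, block top corners',q(b,[(-38,0,72),(38,0,72),(-45,50,36),(-45,-50,36),(45,-50,36)]).round(0).tolist())
E
```

```text
[ 506.50939865 -124.68099247  245.09281461]
plate front BL,back BR,front TL/ foot front TL,BL,TR,BR [[116.0, 205.0], [294.0, 290.0], [318.0, 275.0], [319.0, 28.0], [124.0, 229.0], [127.0, 284.0], [235.0, 283.0], [236.0, 340.0], [155.0, 298.0], [179.0, 281.0], [206.0, 324.0]]
stud front/back, block top corners [[152.0, 411.0], [279.0, 328.0], [59.0, 440.0], [234.0, 547.0], [380.0, 436.0]]
```

```bash
python3 - <<'E'
from h import *
from scipy.optimize import least_squares
U=np.array([(112,202),(276,283),(300,275),(307,35),(277,44),(120,226),(222,332),(112,-5)],float)[:7]/4+[245,220]
P=np.array([(-7,48,24),(-7,-48,24),(7,-48,24),(7,-48,128),(-7,-48,128),(-20,30,26),(-20,-30,0)],float)
def w(p): return R.from_euler('ZX',[p[2],p[3]]).apply(P)+[p[0],p[1],p[4]]
def f(p,k): return np.r_[(proj('side',w(p))-U).ravel(),(p[4]-109.4)/k, p[3]/.02]
for k in(.3,):
  s=least_squares(lambda p:f(p,k),[506,-125,.33,0,109],x_scale=[10,10,.1,.1,1],loss='soft_l1')
  print(s.x,np.degrees(s.x[2]),(f(s.x,k)[:14].reshape(-1,2)*4).round(0).tolist())
# same method: block yaw/pose from side points
Ub=np.array([(155,405),(280,322),(62,447),(238,546),(375,437)],float)/4+[245,220]
Pb=np.array([(-38,0,72),(38,0,72),(-45,50,36),(-45,-50,36),(45,-50,36)],float)
g=lambda p:(proj('side',R.from_euler('z',p[2]).apply(Pb)+[p[0],p[1],0])-Ub).ravel()
s=least_squares(g,[506,-125,.33],x_scale=[10,10,.1]);print(s.x,np.degrees(s.x[2]),(g(s.x).reshape(-1,2)*4).round(0).tolist())
E
```

```text
[ 5.04346820e+02 -1.20849235e+02  2.67909699e-01  5.75831563e-03
  1.09365405e+02] 15.35009506772473 [[0.0, -3.0], [2.0, 7.0], [4.0, 1.0], [-2.0, -5.0], [1.0, -2.0], [-4.0, -3.0], [-1.0, 6.0]]
[ 5.07008278e+02 -1.25142121e+02  3.46777459e-01] 19.86888485540114 [[-1.0, 5.0], [-2.0, 4.0], [-3.0, -6.0], [0.0, -1.0], [5.0, -4.0]]
```

Relative to the stud, the gauge sits about 4–5 mm toward its +y and about 3° short in yaw. I correct this before lowering.

Request:
drive_tool([
  [1,4.5,0,0,-3],
  [1,4.5,0,8,-3],
  [1,4.5,0,18,-3],
  [1,4.5,0,26,-3],
  [1,4.5,0,30,-3],
  [1,4.5,0,33,-3],
  [1,4.5,0,33,-3],
  [1,4.5,0,33,-3],
])

```text
clock: 5.6
position: [508.2, -130.0, 212.5]
ee_rot: [0.827, -0.562, 0.0, -0.0]
contact_force: [-0.3, -1.0, -3.3]
gripper_width: 13.4
grasp_force: 60.1
```

Request:
drive_tool([
  [1,0,0,2,0],
  [1,0,0,4,0],
  [1,0,0,6,0],
  [1,0,0,7,0],
  [1,0,0,7,0],
  [1,0,0,7,0],
])

```text
clock: 6.2
position: [508.4, -129.7, 207.0]
ee_rot: [0.828, -0.561, 0.001, -0.001]
contact_force: [-1.9, 2.7, 3.8]
gripper_width: 13.4
grasp_force: 61.5
```

Contact on one flank about 2 mm high, with the force pushing toward the gauge's +y. I ease back 2 mm that way and then press.

Request:
drive_tool([
  [1,-1,0,0,0],
  [1,-2,0,0,0],
  [1,-2,0,1,0],
  [1,-2,0,1,0],
  [1,-2,0,1,0],
])

```text
clock: 6.7
position: [507.8, -127.9, 205.1]
ee_rot: [0.828, -0.561, 0.001, -0.0]
contact_force: [-1.6, 3.1, 4.6]
gripper_width: 13.5
grasp_force: 61.6
```

Request:
drive_tool([
  [1,0,0,1,0],
  [1,0,0,1.5,0],
  [1,0,0,1.5,0],
  [1,0,0,1.5,0],
])

```text
clock: 7.1
position: [508.2, -128.3, 205.0]
ee_rot: [0.828, -0.561, 0.001, -0.0]
contact_force: [-2.5, 2.1, 11.0]
gripper_width: 13.3
grasp_force: 62.4
```

Request:
drive_tool([
  [1,0,0,0,0],
  [1,0,0,0,0],
  [1,0,0,0,0],
  [1,0,0,0,0],
  [1,0,0,0,0],
  [1,0,0,0,0],
  [1,0,0,0,0],
  [1,0,0,0,0],
  [1,0,0,0,0],
  [1,0,0,0,0],
])

```text
clock: 8.1
position: [508.2, -128.3, 205.0]
ee_rot: [0.828, -0.561, 0.001, -0.0]
contact_force: [-2.1, 3.0, 10.9]
gripper_width: 13.2
grasp_force: 62.4
```

```bash
python3 - <<'E'
from h import *
s=np.mean([arm.get_image('side').astype(float) for _ in range(3)],0).astype(np.uint8)
st=arm.read_state();print(st['position'],st['contact_force'],st['ee_rot'])
cv2.imwrite('pics/s4raw.png',s)
cv2.imwrite('pics/c4.png',cv2.resize(s[225:335,260:340],None,fx=5.4,fy=5.4,interpolation=cv2.INTER_CUBIC))
E
```

```text
[ 508.12242412 -128.29249174  205.00384128] [-1.46325509  3.43831947 10.46742124] [ 8.27624502e-01 -5.61280199e-01  1.41464669e-03 -4.69870665e-04]
```

View pics/c4.png

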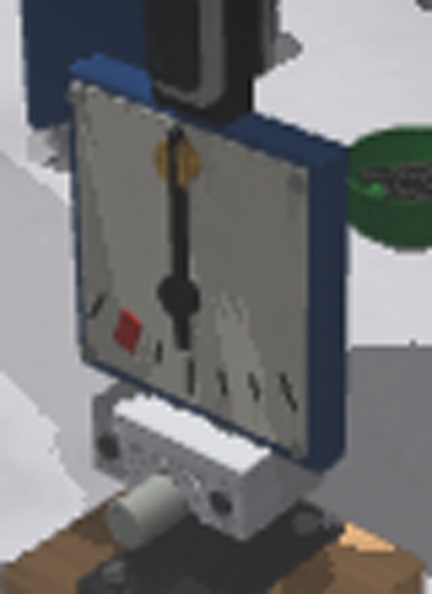

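The foot is seated on the stud, stud end at crop (140,510). The gauge is upright: pivot (178,160), pointer tip (183,348), zero tick (191,375), red mark (128,330).

```bash
cat > fit.py <<'E'
from h import *
from scipy.optimize import least_squares
C=lambda a,o=(260,225),k=5.4:(np.array(a,float)+.5)/k-.5+o
def fit(U,P,x0,free=True):
    U=np.array(U);P=np.array(P,float)
    w=lambda p:R.from_euler('ZX',[p[2],p[3]]).apply(P-[0,0,2.7])+[p[0],p[1],p[4]]
    f=lambda p:np.r_[(proj('side',w(p))-U).ravel(),(p[4]-72)/1.,(p[2]-np.radians(21.8))/.05]
    s=least_squares(f,x0,x_scale=[10,10,.1,.1,1],loss='soft_l1'); return s.x,f(s.x)
def dial(p,uv,off):
    o,d=ray('side',uv);Ri=R.from_euler('ZX',[p[2],p[3]]).inv();o=Ri.apply(o-[p[0],p[1],p[4]]);d=Ri.apply(d)
    r=o+d*((off-o[0])/d[0]);r[2]+=2.7;return r
def red(s,x0,x1,y0,y1):
    im=s.astype(float);w=np.clip(im[...,2]-np.maximum(im[...,0],im[...,1])-15,0,None);m=np.zeros_like(w);m[y0:y1,x0:x1]=w[y0:y1,x0:x1]
    v,u=np.indices(m.shape);return np.array([(u*m).sum(),(v*m).sum()])/m.sum()
E
python3 - <<'E'
from fit import *
s=cv2.imread('pics/s4raw.png')
P=[(-7,48,128),(-7,-48,128),(-7,-48,24),(-7,48,24),(7,48,128),(7,-48,128),(7,-48,24),(-20,30,26),(-20,-30,26),(-20,-30,0)]
U=C([(68,78),(309,168),(309,466),(80,362),(95,55),(347,148),(343,458),(92,392),(243,475),(240,540)])
x,r=fit(U,P,[507,-126,.35,0,72]);print(x,np.degrees(x[2:4]),(r[:-2].reshape(-1,2)*5.4).round(0).tolist())
rd=red(s,278,290,278,294);print(rd,(rd-[260,225])*5.4)
for off in(-8,):
    for n,q in dict(red=rd,piv=C((178,160)),tip=C((183,348)),t0=C((191,375)),t1=C((158,351)),tm1=C((223,382)),tm2=C((254,387)),tm3=C((288,393)),t3=C((97,305))).items():
        d=dial(x,q,off);print(n,d.round(1),'ang',np.arctan2(d[1],114-d[2]).round(3))
E
```

```text
[ 5.06439179e+02 -1.21865358e+02  3.39398911e-01  5.78882704e-04
  7.11999983e+01] [19.44612517  0.03316754] [[-5.0, -16.0], [5.0, -4.0], [5.0, 15.0], [-1.0, 0.0], [2.0, -9.0], [-0.0, -3.0], [2.0, 1.0], [-2.0, 4.0], [-6.0, -3.0], [-1.0, 5.0]]
[283.32078853 285.39247312] [125.93225806 326.11935484]
red [-8.  24.6 46.6] ang 0.35
piv [ -8.    1.6 112.2] ang 0.743
tip [-8.   1.9 49.1] ang 0.029
t0 [-8.  -1.  40.8] ang -0.014
t1 [-8.  12.3 43.6] ang 0.173
tm1 [ -8.  -13.9  43.9] ang -0.196
tm2 [ -8.  -26.1  47.4] ang -0.373
tm3 [ -8.  -39.1  51. ] ang -0.556
t3 [-8.  37.6 49.6] ang 0.529
```

Mark angle is about 0.348 rad; the dial ticks confirm it at 2×10°. Upright within 0.01. Rock halfway along the arc first.

Request:
drive_tool([
  [1,-3,-0.1,0,0],
  [1,-6,-0.2,0,0],
  [1,-9,-0.4,0.2,0],
  [1,-12,-0.5,0.3,0],
  [1,-15,-0.6,0.5,0],
  [1,-18,-0.7,0.8,0],
  [1,-21,-0.8,1.1,0],
  [1,-24,-1,1.5,0],
  [1,-25.5,-1,1.7,0],
  [1,-25.5,-1,1.7,0],
])

```text
clock: 9.25
position: [500.3, -105.9, 203.6]
ee_rot: [0.828, -0.561, 0.003, 0.001]
contact_force: [-0.6, -3.7, 8.1]
gripper_width: 13.4
grasp_force: 61.3
```

Request:
drive_tool([
  [1,-3,-0.1,0.6,0],
  [1,-6,-0.2,1.2,0],
  [1,-9,-0.4,1.9,0],
  [1,-12,-0.5,2.6,0],
  [1,-15,-0.6,3.3,0],
  [1,-18,-0.7,4.2,0],
  [1,-21,-0.8,5.1,0],
  [1,-24,-1,6,0],
  [1,-26.5,-1,6.8,0],
  [1,-26.5,-1,6.8,0],
])

```text
clock: 10.25
position: [491.2, -80.4, 197.2]
ee_rot: [0.828, -0.561, 0.003, 0.0]
contact_force: [-2.9, -1.1, 12.0]
gripper_width: 13.6
grasp_force: 61.3
```

Request:
drive_tool([
  [1,0,0,0,0],
  [1,0,0,0,0],
  [1,0,0,0,0],
  [1,0,0,0,0],
  [1,0,0,0,0],
  [1,0,0,0,0],
  [1,0,0,0,0],
  [1,0,0,0,0],
  [1,0,0,0,0],
  [1,0,0,0,0],
  [1,0,0,0,0],
  [1,0,0,0,0],
])

```text
clock: 11.45
position: [491.2, -80.5, 197.2]
ee_rot: [0.828, -0.561, 0.002, 0.0]
contact_force: [-1.9, -0.2, 12.9]
gripper_width: 13.6
grasp_force: 61.3
```

Request:
drive_tool([
  [1,0,0,0,0],
  [1,0,0,0,0],
  [1,0,0,0,0],
  [1,0,0,0,0],
  [1,0,0,0,0],
  [1,0,0,0,0],
  [1,0,0,0,0],
  [1,0,0,0,0],
  [1,0,0,0,0],
  [1,0,0,0,0],
  [1,0,0,0,0],
  [1,0,0,0,0],
])

```text
clock: 12.65
position: [491.2, -80.5, 197.2]
ee_rot: [0.828, -0.561, 0.003, 0.0]
contact_force: [-2.8, -0.5, 10.7]
gripper_width: 13.2
grasp_force: 61.3
```

```bash
cat > look.py <<'E'
import sys
from h import *
s=np.mean([arm.get_image('side').astype(float) for _ in range(4)],0).astype(np.uint8)
n=sys.argv[1];st=arm.read_state();print(st['clock'],st['position'],st['contact_force'])
cv2.imwrite(f'pics/s{n}raw.png',s)
cv2.imwrite(f'pics/c{n}.png',cv2.resize(s[225:335,235:335],None,fx=5.4,fy=5.4,interpolation=cv2.INTER_CUBIC))
E
python3 look.py 5
```

```text
12.85 [491.20529591 -80.47626533 197.21379432] [-2.72230733 -0.711948   12.45932204]
```

View pics/c5.png

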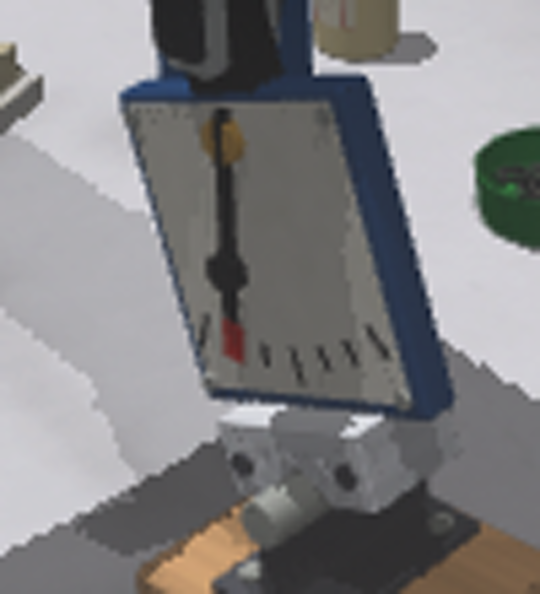

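The pointer hangs almost over the red mark: pivot at crop (222,142), tip (230,322), mark centre about (233,342). The foot is still on the stud. Now a fine check of both angles.

```bash
cat > ang.py <<'E'
from fit import *
P=[(-7,48,128),(-7,-48,128),(-7,-48,24),(-7,48,24),(7,48,128),(7,-48,128),(7,-48,24),(-20,30,26),(-20,-30,26),(-20,-30,0)]
def line(s,r0,r1,c0,c1):   # dark pointer columns per row, subpixel
    g=cv2.cvtColor(s,cv2.COLOR_BGR2GRAY).astype(float);q=[]
    for v in range(r0,r1+1):
        a=g[v,c0:c1+1];w=np.clip(np.median(a)-15-a,0,None)
        if w.sum()>0:q.append(((w*np.arange(c0,c1+1)).sum()/w.sum(),v))
    q=np.array(q);k=np.polyfit(q[:,1],q[:,0],1);return k,np.std(q[:,0]-np.polyval(k,q[:,1]))
def go(n,o,U,x0,rows,cols,rb):
    s=cv2.imread(f'pics/s{n}raw.png');x,r=fit(C(U,o),P,x0)
    print(x.round(3),(r[:-2].reshape(-1,2)*5.4).round(0).tolist())
    k,e=line(s,*rows,*cols);a=dial(x,(np.polyval(k,rows[0]),rows[0]),-10);b=dial(x,(np.polyval(k,rows[1]),rows[1]),-10)
    rd=red(s,*rb);m=dial(x,rd,-8)
    print('ptr line',k,e,'ptr angle',np.arctan2(b[1]-a[1],a[2]-b[2]),'red',rd,m,'line@red px',np.polyval(k,rd[1])-rd[0])
    return x
print('upright');x4=go(4,(260,225),[(68,78),(309,168),(309,466),(80,362),(95,55),(347,148),(343,458),(92,392),(243,475),(240,540)],[507,-126,.35,0,72],(259,275),(288,299),(278,290,278,294))
print('tilted');x5=go(5,(235,225),[(122,99),(333,99),(412,412),(210,395),(145,78),(372,77),(452,402),(218,413),(375,438),(377,512)],[507,-126,.35,-.34,72],(256,270),(271,282),(272,284,280,296))
for n,q in dict(t0=(298,365),t1=(265,355),tm1=(323,358),tm2=(350,353),tm3=(378,341),t3=(205,330)).items():
    d=dial(x5,C(q,(235,225)),-8);print(n,d.round(1),np.arctan2(d[1],114-d[2]).round(3))
E
python3 ang.py
```

```text
upright
[ 5.06439e+02 -1.21865e+02  3.39000e-01  1.00000e-03  7.12000e+01] [[-5.0, -16.0], [5.0, -4.0], [5.0, 15.0], [-1.0, 0.0], [2.0, -9.0], [-0.0, -3.0], [2.0, 1.0], [-2.0, 4.0], [-6.0, -3.0], [-1.0, 5.0]]
ptr line [3.87859232e-02 2.82457189e+02] 0.11062258283338255 ptr angle -0.009966797416930144 red [283.32078853 285.39247312] [-8.         24.60957676 46.58736823] line@red px 10.20561124254067
tilted
[ 5.07872e+02 -1.21185e+02  3.56000e-01 -3.23000e-01  7.12320e+01] [[-6.0, -8.0], [3.0, -12.0], [17.0, 13.0], [-2.0, 5.0], [4.0, -3.0], [-3.0, -8.0], [8.0, 1.0], [-2.0, 4.0], [-21.0, -4.0], [-0.0, 2.0]]
ptr line [5.23338118e-02 2.62661816e+02] 0.04973668330228647 ptr angle 0.31999992526518833 red [277.64437012 287.75139353] [-8.         26.69138959 46.26009362] line@red px 0.07657296360264354
t0 [-8.  -0.1 40.1] -0.002
t1 [-8.  13.5 42.5] 0.187
tm1 [ -8.  -12.1  43.2] -0.169
tm2 [ -8.  -24.3  45.6] -0.342
tm3 [ -8.  -37.5  50.3] -0.532
t3 [-8.  38.2 49.3] 0.533
```

Residuals are too coarse. I do a joint fit of both views using the ticks (10° steps), the white dial's inset, the plumb pointer line and the mark.

```bash
cat > joint.py <<'E'
from fit import *
A=np.radians
D={4:dict(o=(260,225),f=[(68,78),(309,168),(309,466),(80,362)],b=[(95,55),(347,148),(343,458)],foot=[(92,392),(240,540)],t={0:(191,375),1:(158,351),-1:(223,382),-2:(254,387),-3:(288,393),3:(97,305)},m=(283.32,285.39),k=(3.87859232e-02,2.82457189e+02),r=(259,275)),
5:dict(o=(235,225),f=[(122,99),(333,99),(412,412),(210,395)],b=[(145,78),(372,77),(452,402)],foot=[(218,413),(377,512)],t={0:(298,365),1:(265,355),-1:(323,358),-2:(350,353),-3:(378,341),3:(205,330)},m=(277.64,287.75),k=(5.23338118e-02,2.62661816e+02),r=(256,270))}
def res(p,split=False):
    iw,ih,rho,rho0,ma,rm,h,wx=p[10:18];out=[]
    for i,d in enumerate(D.values()):
        q=p[5*i:5*i+5];X=-8
        w=lambda P:R.from_euler('ZX',[q[2],q[3]]).apply(np.array(P,float)-[0,0,2.7])+[q[0],q[1],q[4]]
        dl=lambda a,r,x=X:(x,r*np.sin(a),114-r*np.cos(a))
        P=[(wx,48-iw,128-ih),(wx,-48+iw,128-ih),(wx,-48+iw,24+ih),(wx,48-iw,24+ih),(7,48,128),(7,-48,128),(7,-48,24),(-20,30,26),(-20,-30,0)]
        U=list(C(d['f']+d['b']+d['foot'],d['o']))
        for k,u in d['t'].items(): P.append(dl(A(10*k),rho0 if k==0 else rho));U.append(C(u,d['o']))
        P.append(dl(ma,rm));U.append(d['m'])
        e=proj('side',w(P))-np.array(U);e[-1]*=[3,1] if i==0 else [1,.5]
        pv=w([(X-h,0,114)])[0];ab=proj('side',[pv-[0,0,5],pv-[0,0,45]])
        le=[(ab[j,0]-np.polyval(d['k'],ab[j,1]))*4 for j in(0,1)]
        out+=[e.ravel(),le,[(q[4]-72)/1.5]]
    out.append([iw/3,ih/3,(h-3)/3,(wx+7.5)/1,(p[2]-p[7])/.01])
    return np.concatenate(out)
def run():
    x0=[507,-123,.34,0,72,507,-122,.34,-.33,72,2,2,72,73,.35,70,3,-7.5]
    return least_squares(res,x0,x_scale=[5,5,.1,.1,1]*2+[1,1,1,1,.1,1,1,1],loss='soft_l1',f_scale=.6)
if __name__=='__main__':
    s=run();J=np.linalg.inv(s.jac.T@s.jac);sd=np.sqrt(np.diag(J))*.5
    print(s.x.round(3).tolist());print('tilt4',s.x[3],sd[3],'tilt5',s.x[8],sd[8],'mark',s.x[14],sd[14],'sum',s.x[8]+s.x[14]);print((res(s.x)).round(1).tolist())
E
python3 joint.py
```

```text
[506.756, -121.105, 0.372, 0.008, 71.203, 507.513, -120.518, 0.372, -0.315, 71.299, 3.353, 2.901, 72.952, 74.084, 0.348, 71.646, 3.24, -7.581]
tilt4 0.008275093011877397 0.006082725300285491 tilt5 -0.3153411627888894 0.007124203616858627 mark 0.3481923479598613 0.007355685879763722 sum 0.03285118517097191
[0.3, -0.4, 0.0, 0.2, -0.2, 0.2, 0.5, -0.5, 0.0, -1.6, 1.0, -0.8, 0.9, -0.3, -0.5, 0.8, 0.4, 0.6, -0.2, 0.1, -0.1, 0.6, -0.2, 0.4, 0.0, 0.5, -0.5, -0.8, 0.2, -0.4, -0.1, -0.0, 0.2, -0.5, -0.5, -0.2, 0.3, -0.5, -0.2, 1.0, 0.6, -0.3, -0.4, 0.1, -0.6, -0.4, -1.4, 1.4, 0.1, -0.9, 0.7, -0.1, 0.3, -0.3, 0.0, 0.0, 0.1, 0.3, 0.5, 0.2, 0.1, -0.5, -0.4, -0.1, -0.9, 0.4, -0.1, 0.2, -0.0, -0.5, 1.1, 1.0, 0.1, -0.1, 0.0]
```

The joint fit is good (under 1 px): mark 0.348, tilt about 0.315–0.33, so roughly 0.028 short. That means about 4 mm more along the arc.

Request:
drive_tool([
  [1,-1,0,0.4,0],
  [1,-2,-0.1,0.7,0],
  [1,-3,-0.1,1,0],
  [1,-4,-0.2,1.4,0],
  [1,-4,-0.2,1.4,0],
  [1,-4,-0.2,1.4,0],
  [1,-4,-0.2,1.4,0],
  [1,-4,-0.2,1.4,0],
  [1,-4,-0.2,1.4,0],
  [1,-4,-0.2,1.4,0],
  [1,-4,-0.2,1.4,0],
  [1,-4,-0.2,1.4,0],
])

```text
clock: 14.05
position: [489.9, -76.8, 195.8]
ee_rot: [0.828, -0.561, 0.003, 0.0]
contact_force: [-2.6, -1.3, 11.8]
gripper_width: 13.3
grasp_force: 61.2
```

Request:
drive_tool([
  [1,0,0,0,0],
  [1,0,0,0,0],
  [1,0,0,0,0],
  [1,0,0,0,0],
  [1,0,0,0,0],
  [1,0,0,0,0],
  [1,0,0,0,0],
  [1,0,0,0,0],
  [1,0,0,0,0],
  [1,0,0,0,0],
  [1,0,0,0,0],
  [1,0,0,0,0],
])

```text
clock: 15.25
position: [489.9, -76.8, 195.8]
ee_rot: [0.828, -0.561, 0.003, 0.001]
contact_force: [-3.1, -2.0, 13.3]
gripper_width: 13.4
grasp_force: 61.2
```

```bash
python3 look.py 6
```

```text
15.45 [489.9525825  -76.77443643 195.83296599] [-1.67923348 -0.92971373 12.29343655]
```

View pics/c6.png

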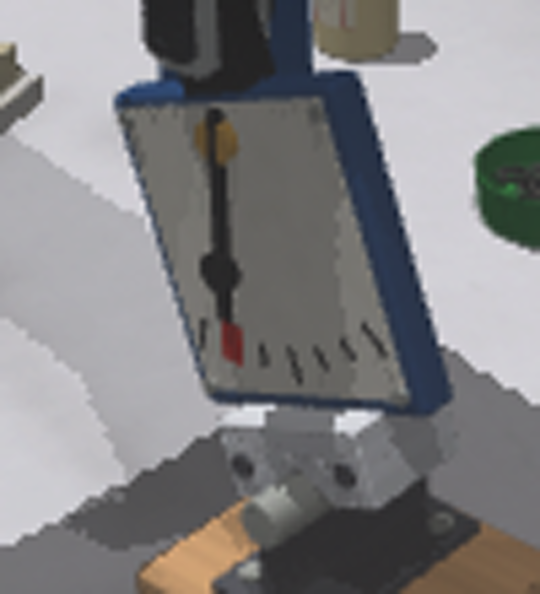

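The pointer tip is at crop (224,322) and the mark centre at (232,343). That offset is close to the roughly 7 px parallax calibrated from the upright view. I refit with this view.

```bash
python3 - <<'E'
import joint
from joint import *
from ang import line
s6=cv2.imread('pics/s6raw.png');k,e=line(s6,256,270,270,281);rd=red(s6,272,284,280,296);print(k,e,rd)
joint.D={4:D[4],6:dict(o=(235,225),f=[(117,100),(325,96),(408,410),(208,393)],b=[(141,80),(358,72),(449,400)],foot=[(218,415),(377,512)],t={0:(295,365),1:(263,355),-1:(320,357),-2:(347,350),-3:(374,339),3:(203,331)},m=rd,k=k,r=0)}
s=run();print(s.x.round(3).tolist(),'sum',s.x[8]+s.x[14],'cost',s.cost);print(res(s.x).round(1).tolist())
h=s.x[16];p=s.x
E
```

```text
upright
[ 5.06439e+02 -1.21865e+02  3.39000e-01  1.00000e-03  7.12000e+01] [[-5.0, -16.0], [5.0, -4.0], [5.0, 15.0], [-1.0, 0.0], [2.0, -9.0], [-0.0, -3.0], [2.0, 1.0], [-2.0, 4.0], [-6.0, -3.0], [-1.0, 5.0]]
ptr line [3.87859232e-02 2.82457189e+02] 0.11062258283338255 ptr angle -0.009966797416930144 red [283.32078853 285.39247312] [-8.         24.60957676 46.58736823] line@red px 10.20561124254067
tilted
[ 5.07872e+02 -1.21185e+02  3.56000e-01 -3.23000e-01  7.12320e+01] [[-6.0, -8.0], [3.0, -12.0], [17.0, 13.0], [-2.0, 5.0], [4.0, -3.0], [-3.0, -8.0], [8.0, 1.0], [-2.0, 4.0], [-21.0, -4.0], [-0.0, 2.0]]
ptr line [5.23338118e-02 2.62661816e+02] 0.04973668330228647 ptr angle 0.31999992526518833 red [277.64437012 287.75139353] [-8.         26.69138959 46.26009362] line@red px 0.07657296360264354
t0 [-8.  -0.1 40.1] -0.002
t1 [-8.  13.5 42.5] 0.187
tm1 [ -8.  -12.1  43.2] -0.169
tm2 [ -8.  -24.3  45.6] -0.342
tm3 [ -8.  -37.5  50.3] -0.532
t3 [-8.  38.2 49.3] 0.533
[4.47345734e-02 2.63447405e+02] 0.05669597239929449 [277.53150407 288.14939024]
[506.813, -121.235, 0.365, 0.007, 71.323, 507.176, -120.618, 0.363, -0.34, 71.525, 3.018, 3.128, 73.08, 74.234, 0.348, 72.045, 3.147, -7.529] sum 0.008148244112444358 cost 7.945902590091969
[0.2, -0.5, 0.0, 0.4, -0.1, 0.1, 0.5, -0.8, 0.2, -1.7, 0.8, -0.8, 0.9, -0.3, -0.4, 0.7, 0.3, 0.6, -0.2, 0.1, -0.0, 0.6, -0.2, 0.4, -0.0, 0.6, -0.6, -0.8, 0.3, -0.4, -0.0, 0.0, 0.2, -0.5, -0.5, -0.2, 0.6, -0.7, -0.3, 1.1, 0.2, -0.2, 0.2, -0.0, -0.4, 0.4, -1.2, 1.3, -0.1, -1.1, 0.6, -0.5, -0.1, -0.3, -0.0, -0.1, 0.2, 0.2, 0.5, 0.0, 0.3, -0.7, -0.5, -0.1, -0.7, 0.1, -0.1, -0.1, 0.4, -0.3, 1.0, 1.0, 0.0, -0.0, 0.1]
```

Vision gives tilt 0.340 and mark 0.348, while the TCP travel gives about 0.36. The two bracket the mark within about 0.01 rad. The gauge is seated with about 12 N downward, gripped and still, so I hand in.

```bash
python3 -c "
from bench import arm
print(arm.job_done())"
```

```text
the job is handed in; nothing more can be done
None
```

I handed the job in at about 15.5 s with the gauge still gripped, its foot seated on the stud, and the pointer settled on the red mark to within about 0.01 rad by camera (tilt 0.340 against 0.348); arm travel suggests about 0.36.

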